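# Take the pressing roller out of the laminating gantry for cleaning

## Task

The green pressing roller has to come out for cleaning: flip both red cam levers fully open, then take hold of the roller and lower it straight down out of its slots, without letting it drop or touch the bed below. Lay it gently in the brown wooden cleaning cradle so that both axle ends rest in the V notches, let go, and leave the levers open and everything else on the bench where it is.

Things in the scene. Friction and masses are not known exactly. Their poses are not given: they have to be found in the camera images.
- roller_center (a point): Centre of the roller (loose, 0.3 to 0.55 kg). Green rubber-covered tube, diameter 44 mm, 116 mm long; a 12 mm steel axle sticks out 34 mm at each end (184 mm over all). Its y axis is the roller's axis; it can spin about it, so its x and z axes mean nothing. It starts hanging level in the gantry.
- seat (a point): Centre of the roller when fully home in the gantry, 175 mm above the bench; fixed to the gantry, with its axes: x away from the operator (levers open to -x, the beam is on the +x side), y along the roller's axis, z up.
- slot_mouth_left (a point): Bottom end of the left (gantry +y) slot, in the mid-thickness of its blue cheek plate (8 mm thick, inner face 62 mm from the middle, x -22 to +46 mm from the slot). The slot is vertical, 15 mm wide, open at the bottom, its closed top 30 mm above this point.
- slot_mouth_right (a point): Bottom end of the right (gantry -y) slot, made the same. With the levers open the axle sinks 3 to 6 mm onto a brass leaf spring under each end, which carries it; a downward pull of 10 to 20 N makes it snap past the leaves within 20 mm. It is clear below the slots once 31 mm below the seat; lower it 40 to 60 mm before drawing it out to -x.
- beam (a point): Lower front edge, at the middle, of the aluminium cross beam (40 mm square, from here to +x and up), 72 mm above and 34 mm behind (+x of) the seat. Posts 40 mm square hold its ends, 155 to 195 mm to either side, top 320 mm over the bench. A gripper held upright hits the beam; one leaning back to -x by 35 to 45 degrees, fingers pointing down and to +x, clears it.
- feed_bed: White feed bed under the roller (fixed, part of the gantry): origin on the bench straight below the seat, axes as the seat's. Top 18 mm above the bench; 274 mm wide (y), from 70 mm to -x to 200 mm to +x of the origin, with wooden guide strips 8 mm high along its two y edges. The gantry and its posts are fixed too.
- cam_left_pivot (a point): Pivot of the left (gantry +y) cam lever: 28 mm above the seat, 84 mm to gantry +y. The lever turns about the gantry's y axis here. It is straight: a steel arm with a red grip 16 mm thick and 14 mm wide (y) reaching from 35 to 93 mm from the pivot. A hook on the same lever is under the axle when closed and swings back and away as the grip is pulled forward and down.
- cam_right_pivot (a point): Pivot of the right (gantry -y) cam lever, the same lever on the other side: 28 mm above the seat, 84 mm to gantry -y. Open levers stick out 92 mm to -x of the pivots, 14 mm wide, about level with the seat: the roller is drawn out below and between them, and the gripper's body must stay clear of them until it is beyond their ends.
- cam_left (a joint): Left cam lever: 0 = closed, 1.4 = fully open (stop), rad. The grip's angle from straight up, leaning to gantry -x, is 0.35 rad + this value: closed it stands nearly upright, open it lies forward and a little below level. It stays where it is left; about 2 N at the end of the grip moves it.
- cam_right (a joint): The same for the right cam lever.
- cradle_seat (a point): Centre of the roller when laid in the cleaning cradle, 62 mm above the bench. Cradle (fixed): dark wooden base 92 x 190 x 12 mm, two brown end boards 14 mm thick, 80 mm wide, centred 74 mm to either side along y, each with a 90-degree V notch open at the top for an axle end; board tops 14 mm above this point. y = the roller's axis when laid in, either way round; x = across; z up.
- glue: Blue glue bottle, 60 mm in diameter, 190 mm tall, standing; leave it.
- solvent: Metal can, 72 mm in diameter, 110 mm tall, standing; leave it.
- screwdriver: Screwdriver 160 mm long lying on the bench on the robot's side of the gantry, origin about its middle; leave it.
- offcut: Pine offcut 140 x 45 x 22 mm lying on the bench; leave it.
- board: Veneered board 110 x 130 x 18 mm lying on the bed behind the roller; leave it.
- clamp: Steel bar clamp about 220 x 115 mm lying on the bench; leave it.

How it is judged (in metres and radians):
On the way, in this order (a step that is already met when the one before it is completed fails the run):
1. both cam levers are flipped open while the roller still hangs in its slots (value of joint each of cam_left, cam_right above 1.15 rad and z of roller_center in the frame of seat above -0.012 m), for 0.2 s.
2. the roller, held by the fingers, is lowered out of the slots below its seat, about level (z of roller_center in the frame of seat between -0.12 and -0.031 m and x of roller_center in the frame of seat between -0.03 and 0.03 m and angle between the y axis of roller_center and the y axis of seat, either way round below 0.25 rad and contact force between the fingers and roller above 1 N), for 0.05 s.
3. the roller is let down into the cradle's notches while still held (not dropped in) (horizontal distance between roller_center and cradle_seat below 0.015 m and z of roller_center in the frame of cradle_seat below 0.01 m and angle between the y axis of roller_center and the y axis of cradle_seat, either way round below 0.12 rad and contact force between the fingers and roller above 1 N), for 0.05 s.
At the end, for the whole second after the job is handed in: The roller lies at rest in the cradle, both axle ends in the V notches (centre within 13 mm sideways and 5 mm in height of the cradle's seat, axis within 0.08 rad of the notches), and both levers are still open (beyond 1.1 rad) (horizontal distance between roller_center and cradle_seat below 0.013 m and z of roller_center in the frame of cradle_seat between -0.005 and 0.005 m and angle between the y axis of roller_center and the y axis of cradle_seat, either way round below 0.08 rad and linear speed of roller below 0.02 m/s and value of joint each of cam_left, cam_right above 1.1 rad); the robot touches nothing.
It fails at once if the roller touches the feed bed, or is let down on the bench (its centre lower than 50 mm above the bench) (contact force between roller and feed_bed above 0.5 N or height (world z) of roller_center below 0.05 m).
It fails at once if a bystander is moved by more than 30 mm (distance of any of glue, solvent, screwdriver, offcut, board, clamp from where it was at the start of the episode above 0.03 m).
It also fails if it takes over 56 s, if anything falls off the work surface, if the arm or the gripper's body presses on something with over 40 N, if the wrist force passes 120 N, or if a joint passes its speed limit or range.

## Robot

A 6-joint arm with a two-finger parallel gripper is mounted at the origin on the work surface. World frame = base frame: x ahead of the robot, y to its left, z up, the work surface at z = 0. Lengths are in m, angles in degrees, forces in N, time in s.
With the tool pointing down it reaches from about 0.325 to 0.85 m from the base axis. Payload 15.5 kg.
Tool frame: the origin (TCP) lies at the very end of the fingers, on their centre line; the grasp point (between the pads) lies arm.grip_depth behind it (arm.grip_depth is the distance from the TCP to the grasp point, in m); z points along the fingers, y is the line along which they close (so a half turn about z gives the same grasp; the last joint's range is limited). The gripper opens to 91 mm and grips with 3 to 60 N. Pads are 32 mm wide; open, the fingers measure 118 mm over their backs; the gripper's body (76 mm by 178 mm) begins 60 mm behind the grasp point.
Start: joints at [-75.888, 28.281, 77.091, -0, 74.628, -5.472], TCP at [0.209, -0.589, 0.214] pointing down, gripper open.
Joint ranges: [-166.48, 166.48], [-47.26, 123.95], [12.59, 153.08], [-70.14, 250.14], [6.76, 159.57], [-176.63, 176.63]. Speed limits (degrees/s): [108.29, 108.29, 147.25, 172.46, 172.46, 172.46].

## Interface

Orientations are given as a 3x3 rotation matrix whose columns are the frame's x, y, z axes.
In Python, from rig import arm gives the robot as it stands. Calls block until the motion is done:
- arm.move_to(position, orientation): joint-space move of the TCP to a pose.
- arm.move_l(position, orientation=None, feed=0.15): straight line of the TCP; orientation=None keeps the orientation; feed is the mean speed in m/s.
- arm.move_joints(angles): joint-space move.
- arm.grip(opening): finger opening in m; the grip force is fixed at half the most; returns when the fingers have stopped.
- arm.sleep(seconds).
- arm.solve_ik(position, orientation): joint angles nearest the present ones, or None.
- arm.snapshot(name): name is "side" or "top" or "wrist"; returns the picture (400x640x3 uint8, red, green, blue); there is no depth.
- arm.get_calibration(name): a dict with "intrinsics" (3x3 intrinsics, pixels), "cam_to_world" (4x4, takes a point from camera to world coordinates). Camera axes: x right, y down, z forward; pixel columns grow to the right and rows downward; lengths in m; the calibration is good to about 2 mm. The wrist camera is an equidistant fisheye: a pixel r from the principal point sees the ray r / f radians off the axis. A picture is of the moment at which its call begins: read the wrist's pose just before it. get_calibration takes no time and is no camera call; for the wrist camera it gives the pose at the moment of the call.
A pose or a line that the arm cannot do raises arm.Unreachable and nothing moves.
- arm.sign_off(): hands the job in; it is judged then, once.
Readings, each from a call of its own:
- arm.current_t(): time.
- arm.current_joint_positions(): joint angles.
- arm.current_dq(): joint speeds.
- arm.current_tau(): joint torques, N m.
- arm.current_ee_pos(): TCP position.
- arm.current_tool_rot(): TCP orientation.
- arm.current_force(): force on the tool from outside, world axes, zero at the start.
- arm.current_torque(): the same for the moment, N m.
- arm.current_width(): finger opening in m.
- arm.current_grasp_force(): force on a finger pad.
Only numpy, scipy, OpenCV 4.12 (cv2) and the standard library are available. Lean on these libraries where they do the work, as an engineer would, in place of code of your own. Each camera call takes 0.05 s, during which the arm holds its last target. There are 200 camera calls.

## Working session

There is one attempt and no reset: what is moved stays moved. The work goes in short steps, each a Python script; the robot and the scene stay as the last script left them, time stands still between calls to the robot, and variables do not carry over. Pictures are saved under pics/ and viewed, at most 11 in all, crops included, and the job is handed in when it is done.

```bash
ls; mkdir -p pics; python3 - <<'E'
from rig import arm
import cv2,numpy as np
for n in("side","top","wrist"):
    c=arm.get_calibration(n);print(n,c["intrinsics"].tolist(),np.round(c["cam_to_world"],4).tolist())
    cv2.imwrite(f"pics/{n}0.png",arm.snapshot(n)[:,:,::-1])
print(arm.grip_depth,arm.current_t(),arm.current_width())
E
```

```text
pics
side [[419.3789405251011, 0.0, 323.4994108592372], [0.0, 419.3789405251011, 196.75962664026346], [0.0, 0.0, 1.0]] [[-0.9769, -0.1535, 0.149, 0.3854], [-0.2132, 0.7524, -0.6233, 0.7164], [-0.0164, -0.6406, -0.7677, 1.0348], [0.0, 0.0, 0.0, 1.0]]
top [[400.20272733576127, 0.0, 325.12822623654984], [0.0, 400.20272733576127, 201.42291218031178], [0.0, 0.0, 1.0]] [[-0.0175, -0.9942, 0.1059, 0.4519], [-0.9995, 0.0203, 0.0259, -0.0065], [-0.0279, -0.1054, -0.994, 1.1504], [0.0, 0.0, 0.0, 1.0]]
wrist [[309.70691628693146, 0.0, 312.9534150940496], [0.0, 309.70691628693146, 199.40530279627342], [0.0, 0.0, 1.0]] [[0.3354, -0.9118, -0.237, 0.2762], [-0.9421, -0.325, -0.0829, -0.5641], [-0.0015, 0.2511, -0.968, 0.3845], [0.0, 0.0, 0.0, 1.0]]
0.0188 0.15 0.09114692009885936
```

View pics/top0.png

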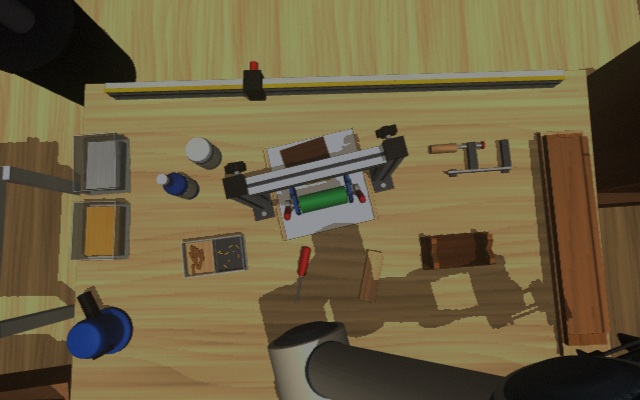

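View pics/side0.png

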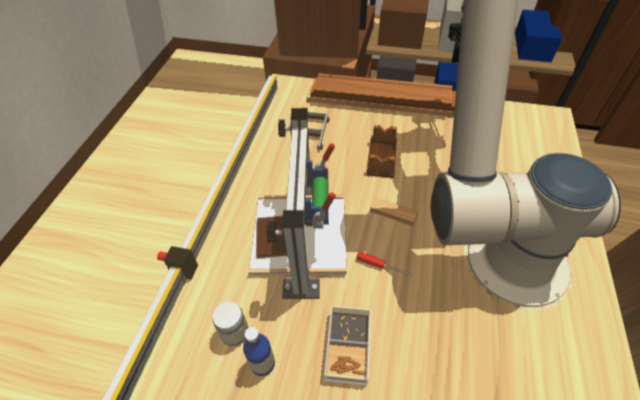

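The top view shows the roller at about (323,200), the beam from (235,187) to (405,150), lever grips at about (288,212) and (361,196), and the cradle at about (457,250). The gantry is yawed about +12°. The side view confirms this. Next I measure with masks and zoomed crops.

```bash
cat > h.py <<'E'
import numpy as np,cv2
from rig import arm
def ray(cal,uv):
    K=np.array(cal["intrinsics"]);T=np.array(cal["cam_to_world"])
    p=(np.array(uv,float)-K[:2,2])/K[0,0]
    if cal.get("fish"):
        r=np.linalg.norm(p);d=np.array([*(p/r*np.sin(r)),np.cos(r)]) if r>0 else np.array([0,0,1.])
    else: d=np.array([*p,1.])
    d=T[:3,:3]@d
    return T[:3,3],d/np.linalg.norm(d)
def onz(cal,uv,z):
    o,d=ray(cal,uv);return o+d*(z-o[2])/d[2]
def proj(cal,P):
    K=np.array(cal["intrinsics"]);T=np.array(cal["cam_to_world"])
    c=T[:3,:3].T@(np.array(P)-T[:3,3])
    if cal.get("fish"):
        r=np.linalg.norm(c[:2]);t=np.arctan2(r,c[2]);return c[:2]/r*t*K[0,0]+K[:2,2]
    return c[:2]/c[2]*K[0,0]+K[:2,2]
def cal(n):
    c=dict(arm.get_calibration(n));c["fish"]=n=="wrist";return c
def meet(r1,r2):
    (o1,d1),(o2,d2)=r1,r2
    s=np.linalg.lstsq(np.c_[d1,-d2],o2-o1,rcond=None)[0]
    a,b=o1+d1*s[0],o2+d2*s[1];return (a+b)/2,np.linalg.norm(a-b)
def blobs(img,lo,hi,amin=30):
    hsv=cv2.cvtColor(img,cv2.COLOR_RGB2HSV)
    m=cv2.inRange(hsv,lo,hi)
    cs,_=cv2.findContours(m,cv2.RETR_EXTERNAL,cv2.CHAIN_APPROX_NONE)
    return sorted([c for c in cs if cv2.contourArea(c)>amin],key=cv2.contourArea,reverse=True)
E
python3 - <<'E'
from h import *
I={n:cv2.imread(f"pics/{n}0.png")[:,:,::-1].copy() for n in("top","side")}
R={}
for n in I:
    c=cal(n)
    for nm,lo,hi in(("green",(45,100,40),(75,255,255)),("red",(0,200,90),(5,255,255)),("red2",(172,180,90),(180,255,255))):
        for b in blobs(I[n],lo,hi,25)[:6]:
            (u,v),wh,a=cv2.minAreaRect(b);print(n,nm,round(u,1),round(v,1),np.round(wh,1),round(a,1),np.round(onz(c,(u,v),.175),3))
            if nm=="green": R[n]=ray(c,(u,v))
print(meet(R["top"],R["side"]))
t=cv2.resize(I["top"][130:275,215:415],None,fx=4,fy=4,interpolation=2)
cv2.imwrite("pics/ct.png",t[:,:,::-1])
a=cv2.resize(I["top"][220:280,405:505],None,fx=6,fy=6,interpolation=2)
b=cv2.resize(I["side"][115:185,350:420],None,fx=4,fy=4,interpolation=2)
d=cv2.resize(I["side"][130:280,240:360],None,fx=2,fy=2,interpolation=2)
W=np.zeros((360+300,600,3),np.uint8);W[:360,:600]=a;W[360:640,:280]=b;W[360:660,300:540]=d
cv2.imwrite("pics/cc.png",cv2.resize(W,None,fx=.9,fy=.9)[:,:,::-1])
E
```

```text
top green 322.7 198.9 [16.8 48. ] 76.6 [0.562 0.025 0.175]
top red 303.7 260.9 [ 7.1 27.8] 12.5 [0.412 0.073 0.175]
top red 253.0 65.5 [7. 6.] 90.0 [0.909 0.197 0.175]
side green 320.0 191.0 [28. 14.] 90.0 [0.566 0.    0.175]
(array([0.55945574, 0.02394504, 0.20319506]), np.float64(0.0009309286178376136))
```

View pics/ct.png

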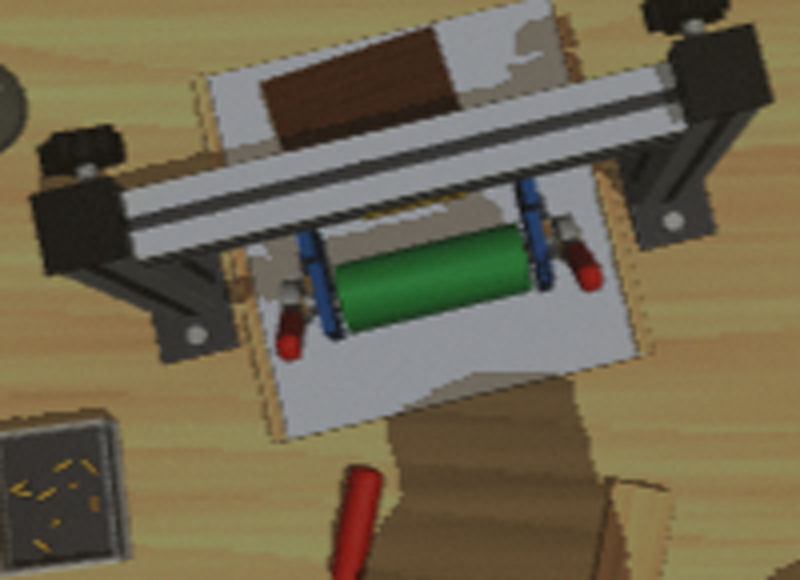

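View pics/cc.png

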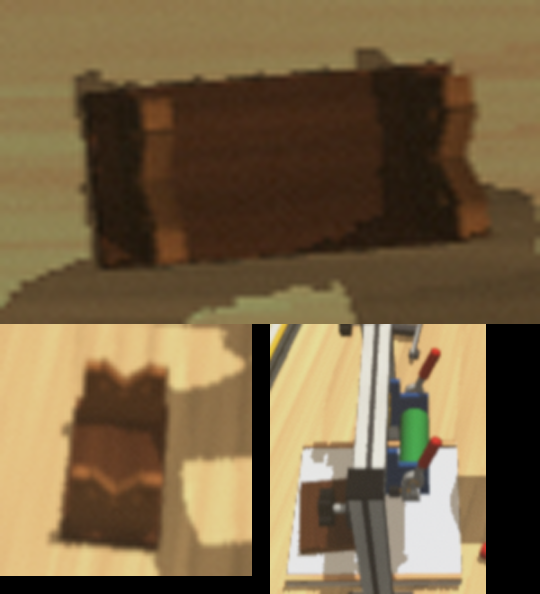

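Gantry crop: bed front corners at crop (283,438) and (640,355), lever tips at (288,347) and (592,277). Cradle crop: board tops centred at about (162,180) and (465,153), with V notches in line. Next I turn these into poses and check reach.

```bash
python3 - <<'E'
from h import *
np.set_printoptions(precision=4,suppress=True)
t=cal("top");s=cal("side")
g=lambda u,v:(u/4+215,v/4+130)
FL=onz(t,g(283,438),.022);FR=onz(t,g(640,355),.022)
BL=onz(t,g(203,75),.026)
print("bed",FL,FR,np.linalg.norm(FL-FR),BL, np.linalg.norm(BL-FL))
y=(FL-FR);y/=np.linalg.norm(y);yaw=np.degrees(np.arctan2(-y[0],y[1]));x=np.array([y[1],-y[0],0]);print("yaw",yaw,"seat from bed",(FL+FR)/2+.07*x)
L=onz(t,g(289,347),.288);R=onz(t,g(591,277),.288);d=L-R;print("tips",L,R,np.linalg.norm(d),np.degrees(np.arctan2(-d[0],d[1])),(L+R)/2+.032*x)
L=onz(t,g(132,262),.287);R=onz(t,g(688,128),.287);d=L-R;print("beam yaw",np.degrees(np.arctan2(-d[0],d[1])),np.linalg.norm(d),(L+R)/2-.034*x)
# green ends
c=lambda u,v:(u/5.4+405,v/5.4+220)
A=onz(t,c(162,180),.076);B=onz(t,c(465,153),.076);d=A-B;print("cradle",(A+B)/2,np.linalg.norm(d),np.degrees(np.arctan2(-d[0],d[1])))
# side crop cradle: notches
k=lambda u,v:(u/.9/4+350,(v/.9-360)/4+115)
A=onz(s,k(125,378),.062);B=onz(s,k(113,490),.062);d=B-A;print("cradle side",(A+B)/2,np.linalg.norm(d),np.degrees(np.arctan2(-d[0],d[1])))
R=arm.current_tool_rot();print(R);T=t=cal("wrist")["cam_to_world"];print("cam in tool",R.T@(np.array(T)[:3,3]-arm.current_ee_pos()),(R.T@np.array(T)[:3,:3]))
E
```

```text
bed [0.4667 0.1358 0.022 ] [ 0.5203 -0.1165  0.022 ] 0.25791488229658 [0.7277 0.1912 0.026 ] 0.26689277608087286
yaw 12.005700087974883 seat from bed [0.562  0.0242 0.022 ]
tips [0.5122 0.0986 0.288 ] [ 0.5469 -0.0654  0.288 ] 0.1677155847308912 11.956762048168414 [0.5608 0.0233 0.288 ]
beam yaw 12.448308053662984 0.31235129125699257 [0.5608 0.0249 0.287 ]
cradle [ 0.4278 -0.3403  0.076 ] 0.14787539694278912 4.110827108356896
cradle side [ 0.4263 -0.3344  0.062 ] 0.15305754885935707 2.9554785170762927
[[ 0.9422  0.3351 -0.0002]
 [ 0.3351 -0.9422  0.0009]
 [ 0.0001 -0.0009 -1.    ]]
cam in tool [ 0.0711 -0.0009 -0.1711] [[ 0.0002 -0.9679 -0.2512]
 [ 1.      0.0003 -0.0003]
 [ 0.0004 -0.2512  0.9679]]
```

The estimates agree to about 2 mm: seat (0.561, 0.024) at yaw 12.1°, cradle (0.4275, -0.339) at yaw about 4°. Next come the motion helpers, a reach check, then the pre-lever pose with one wrist picture.

```bash
cat > g.py <<'E'
from h import *
np.set_printoptions(precision=4,suppress=True)
Z=np.array([0,0,1.])
def frame(yaw):
    a=np.radians(yaw);return np.array([np.cos(a),np.sin(a),0]),np.array([-np.sin(a),np.cos(a),0])
SEAT=np.array([.561,.024,.175]);GX,GY=frame(12.1)
CR=np.array([.4275,-.3385,.062]);CX,CY=frame(4.)
G=lambda x,y,z:SEAT+x*GX+y*GY+z*Z
RL=np.c_[-GX,GY,-Z]
def lean(deg,x,y):
    a=np.radians(deg);z=np.sin(a)*x-np.cos(a)*Z;return np.c_[y,np.cross(z,y),z]
def tcp(center,R): return center+arm.grip_depth*R[:,2]
def leverpath(y):
    P=[G(.009,y,.100)]
    for th in np.linspace(.42,1.57,6):
        u=np.array([-np.sin(th),np.cos(th)]);m=np.array([np.cos(th),np.sin(th)])
        q=np.array([0,.028])+.072*u+.008*m+np.array([.016,0]);P.append(G(q[0],y,q[1]))
    P.append(P[-1]-.005*Z);return P
E
python3 - <<'E'
from g import *
def ik(n,p,R):
    q=arm.solve_ik(p,R);print(n,None if q is None else np.round(q,1))
for y in(-.088,.088):
    ik("pre",G(.009,y,.19),RL)
    for p in leverpath(y)[::3]: ik("lev",p,RL)
for a in(40,45):
    R=lean(a,GX,GY)
    for c in((-.14,0,.12),(-.1,0,.08),(0,0,-.005),(0,0,-.05),(-.1,0,-.05),(-.13,0,-.05),(-.15,0,-.05)): ik((a,c),tcp(G(*c),R),R)
R=lean(0,CX,CY)
ik("cr",tcp(CR,R),R);ik("cr+",tcp(CR+.12*Z,R),R)
R=lean(20,CX,CY);ik("cr20",tcp(CR+.1*Z,R),R)
arm.move_l(np.array(arm.current_ee_pos())+[0,0,.17],feed=.3)
arm.move_to(G(.0,-.088,.21),RL)
c=cal("wrist");im=arm.snapshot("wrist")
for nm,p in(("tipR",G(-.032,-.084,.115)),("tipL",G(-.032,.084,.115)),("beamM",G(.034,0,.072)),("axR",G(0,-.058,0)),("axL",G(0,.058,0)),("beamtop",G(.034,-.084,.112))):
    u=proj(c,p).astype(int);print(nm,u)
    if 0<u[0]<640 and 0<u[1]<400: cv2.circle(im,tuple(int(i) for i in u),4,(255,0,255),1)
cv2.imwrite("pics/w1.png",im[:,:,::-1]);print(arm.current_t(),arm.current_ee_pos())
E
```

```text
pre [ -11.6   19.5   68.1   -0.    92.4 -113.7]
lev [ -11.6   22.5   77.    -0.    80.4 -113.7]
lev [ -13.5   20.    84.4   -0.    75.6 -115.6]
lev [ -14.5   20.8   90.7   -0.    68.5 -116.6]
pre [  5.4  16.8  72.   -0.   91.1 -96.7]
lev [  5.4  20.1  81.   -0.   78.9 -96.7]
lev [  4.8  17.4  88.5  -0.   74.1 -97.3]
lev [  4.5  18.3  94.9  -0.   66.8 -97.6]
(40, (-0.14, 0, 0.12)) [-28.9  -5.4 126.6  46.3  35.7 -74. ]
(40, (-0.1, 0, 0.08)) [-22.8   3.6 127.5  57.9  25.8 -83.2]
(40, (0, 0, -0.005)) [ -13.2   22.2  123.2   99.    16.1 -119.3]
(40, (0, 0, -0.05)) [ -13.2   29.   125.7  125.9   19.8 -147.4]
(40, (-0.1, 0, -0.05)) [ -22.8   28.4  139.4  133.9   30.7 -166.4]
(40, (-0.13, 0, -0.05)) [ -27.2   29.4  143.8  134.8   35.  -172.6]
(40, (-0.15, 0, -0.05)) None
(45, (-0.14, 0, 0.12)) [-33.1  -4.9 130.7  60.5  35.2 -90.8]
(45, (-0.1, 0, 0.08)) [ -25.9    4.9  131.7   79.4   26.3 -107.1]
(45, (0, 0, -0.005)) [ -14.8   24.4  127.2  124.2   22.8 -146.2]
(45, (0, 0, -0.05)) [ -14.8   31.9  129.6  139.5   29.5 -163.1]
(45, (-0.1, 0, -0.05)) None
(45, (-0.13, 0, -0.05)) [-31.1  37.9 149.3 141.2  50.5 173.6]
(45, (-0.15, 0, -0.05)) None
cr [-44.6  35.1  98.2  -0.   46.8 -48.6]
cr+ [-44.6  25.2  92.   -0.   62.8 -48.6]
cr20 [-55.2  23.1 105.   25.   44.1 -76.1]
tipR [317 165]
tipL [489 168]
beamM [394 221]
axR [336 177]
axL [424 178]
beamtop [316 235]
3.2083 [ 0.5794 -0.0627  0.3849]
```

View pics/w1.png

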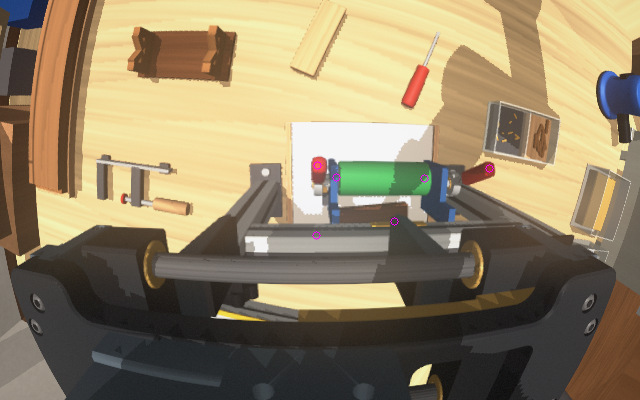

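The wrist view matches the model: tip markers sit on the red grips at (317,165) and (489,168), and the beam edge fits too. The roller sits about 4 mm toward gantry +y. Next I flip both levers.

```bash
python3 - <<'E'
from g import *
arm.grip(0.0)
for y in(-.088,.088):
    P=leverpath(y)
    if y>0: arm.move_l(G(-.056,-.088,.14),RL,feed=.3); arm.move_l(G(-.03,.0,.19),RL,feed=.3)
    arm.move_l(G(.009,y,.18),RL,feed=.3)
    arm.move_l(P[0],RL,feed=.15)
    f0=np.array(arm.current_force())
    for p in P[1:]: arm.move_l(p,RL,feed=.1); print(np.array(arm.current_force())-f0,end=" ")
    print(y,arm.current_t())
arm.move_l(G(-.056,.088,.14),RL,feed=.3)
arm.move_l(G(-.12,.03,.19),RL,feed=.3)
c=cal("wrist");im=arm.snapshot("wrist")
for p in(G(-.0915,-.084,.011),G(-.0915,.084,.011),G(0,-.058,-.0045),G(0,.058,-.0045),CR+.074*CY+.014*Z,CR-.074*CY+.014*Z):
    u=proj(c,p).astype(int);print(u)
    cv2.circle(im,tuple(int(i) for i in u),4,(255,0,255),1)
cv2.imwrite("pics/w2.png",im[:,:,::-1]);print(arm.current_t())
for n in("top","side"): cv2.imwrite(f"pics/{n}2.png",arm.snapshot(n)[:,:,::-1])
E
```

```text
[-0.8374  0.67   -0.3326] [-0.3837 -0.2653 -0.2995] [ 0.5089  0.0527 -0.8001] [ 0.2767  0.3954 -0.2999] [-0.2079  0.3599  0.5535] [-0.3495  0.6679 -1.2926] [-0.9809  0.3718  0.004 ] -0.088 7.65
[ 0.3337  0.5505 -0.7521] [-0.0843  1.1112  0.8088] [ 0.1194  1.029  -0.6127] [ 0.5822  0.0282 -1.0686] [-0.2668 -0.1284 -0.6765] [ 0.2071 -0.4914 -1.0429] [ 1.6431 -0.3589 -0.8164] 0.088 11.9583
[218 206]
[357 206]
[246 269]
[333 269]
[139 126]
[ 76 122]
13.0083
```

View pics/w2.png

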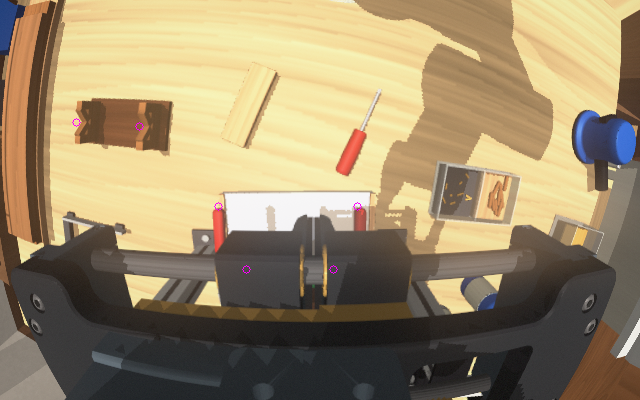

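Both levers lie open, with tips at (218,206) and (357,206) as predicted. The cradle V notches, at about (80,121) and (145,125), sit a few pixels off my estimate, so I'll refine that from close by. Next I grasp the roller.

```bash
python3 - <<'E'
from g import *
R=lean(43,GX,-GY)
# lean() uses x-axis=y arg; cross(z,y) gives tool y
arm.grip(.072)
C=G(0,.003,-.0045)
arm.move_to(tcp(C,R)-.15*R[:,2],R);print(arm.current_joint_positions(),arm.current_t())
c=cal("wrist");im=arm.snapshot("wrist")
b=max(blobs(im,(45,100,40),(75,255,255)),key=cv2.contourArea)
for p in(G(0,-.058,-.0045),G(0,.058,-.0045),G(-.0915,-.084,.011),G(-.0915,.084,.011),G(.034,0,.072)):
    u=proj(c,p).astype(int);print(u)
    cv2.circle(im,tuple(int(i) for i in u),4,(255,0,255),1)
print(cv2.boundingRect(b),cv2.minAreaRect(b))
cv2.imwrite("pics/w3.png",im[:,:,::-1])
E
```

```text
[-24.362    0.2766 127.5732  59.2871  28.1363  95.5404] 17.3333
[313 129]
[313 241]
[390  99]
[377 299]
[229 195]
(292, 132, 41, 120) ((312.0, 191.5), (119.0, 40.0), 90.0)
```

View pics/w3.png

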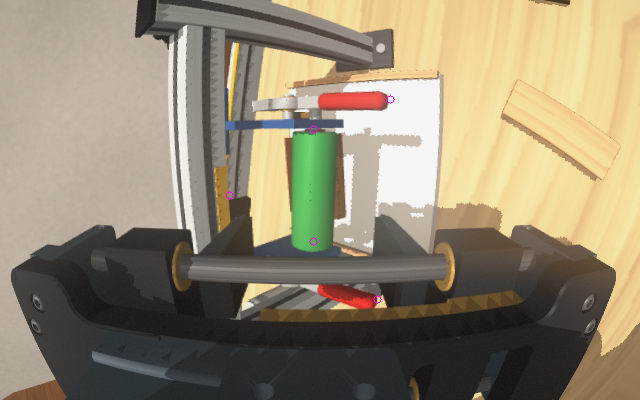

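The roller is between the fingers as predicted: the green centre column is 312 against a predicted 313, and the levers and beam are clear. Advance, grip and lower.

```bash
python3 - <<'E'
from g import *
R=lean(43,GX,-GY)
C=G(0,.003,-.0045)
f0=np.array(arm.current_force())
arm.move_l(tcp(C,R),R,feed=.15);print("at",np.array(arm.current_force())-f0,arm.current_joint_positions())
arm.grip(.03);print("grip",arm.current_width(),arm.current_grasp_force(),np.array(arm.current_force())-f0)
if .038<arm.current_width()<.05:
    for d in(.012,.024,.036,.048):
        arm.move_l(tcp(C-d*Z,R),R,feed=.05);print(d,np.array(arm.current_force())-f0,arm.current_width(),arm.current_grasp_force())
print(arm.current_t(),arm.current_joint_positions())
c=cal("wrist");im=arm.snapshot("wrist");cv2.imwrite("pics/w4.png",im[:,:,::-1])
for n in("top","side"): cv2.imwrite(f"pics/{n}4.png",arm.snapshot(n)[:,:,::-1])
E
```

```text
at [-0.2838 -0.9184  0.8914] [-13.6751  23.2384 125.6965 116.613   19.3665  42.5668]
grip 0.043825342576809125 29.80766326189041 [-0.1714 -0.7357  1.291 ]
0.012 [ 0.0189  1.0063 -3.7672] 0.04366711624548196 29.935407042503357
0.024 [-0.1483  0.5829 -4.419 ] 0.04382744161480355 29.935357868671417
0.036 [-0.7196  0.599  -3.8585] 0.04328000080124655 29.935421347618103
0.048 [-0.105   0.4526 -3.7197] 0.04395019182652427 29.93535429239273
20.65 [-13.669   31.0119 128.2791 136.7786  25.6681  20.8257]
```

View pics/w4.png

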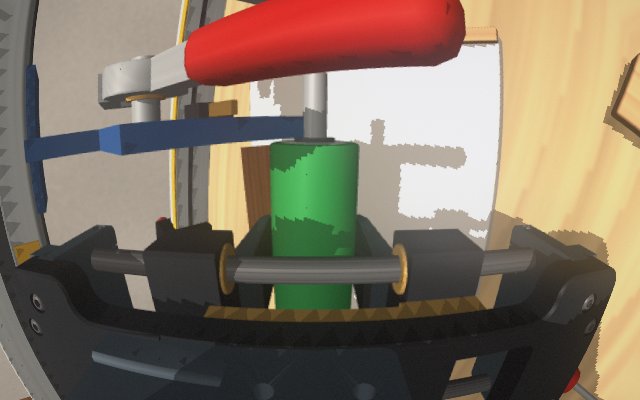

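The roller is out of its slots, level, and held: width 43.9 mm, 30 N grip, about 4 N weight. The end of the green sleeve is at (315,143). Draw it out and carry it toward the cradle in small steps.

```bash
python3 - <<'E'
from g import *
R=lean(43,GX,-GY)
c=cal("wrist")
for off in(0,.003,.006,.009): print(off,proj(c,G(0,-.058+off,-.0525)),proj(c,G(0,-.092+off,-.0525)))
arm.move_l(tcp(G(-.10,.003,-.0525),R),R,feed=.15)
arm.move_l(tcp(G(-.135,.003,-.0525),R),R,feed=.12)
print(arm.current_t(),arm.current_joint_positions(),arm.current_grasp_force())
arm.move_l(tcp(G(-.135,-.15,-.045),R),R,feed=.15);print(arm.current_joint_positions())
A=G(-.135,-.15,-.045);B=CR+.075*Z
for s,l,yw in((.35,30,9),(.7,15,6),(1,0,4)):
    x,y=frame(yw);Q=lean(l,x,-y);arm.move_to(tcp(A+s*(B-A),Q),Q);print(arm.current_joint_positions())
print(arm.current_t(),arm.current_grasp_force(),arm.current_width(),tcp(B,Q)-arm.current_ee_pos())
c=cal("wrist");im=arm.snapshot("wrist")
for d in(-.067,-.081):
  for e in(-.04,0,.04):
    u=proj(c,CR+d*CY+e*CX+(.014 if e else 0)*Z).astype(int);print(d,e,u)
    cv2.circle(im,tuple(int(i) for i in u),3,(255,0,255),1)
cv2.imwrite("pics/w5.png",im[:,:,::-1])
for n in("top","side"): cv2.imwrite(f"pics/{n}5.png",arm.snapshot(n)[:,:,::-1])
E
```

```text
0 [314.9031 138.3036] [314.9279  69.5853]
0.003 [314.8978 144.3826] [314.9283  75.5454]
0.006 [314.8921 150.4433] [314.9282  81.5393]
0.009 [314.8859 156.4813] [314.9276  87.5629]
22.0583 [-29.7565  35.5844 148.3074 140.7526  45.9725  -3.6111] 29.93527114391327
[-50.9055  29.4666 132.0396  95.7224  37.6527  27.5879]
[-49.6597  23.8048 120.682   55.648   31.2577  73.6949]
[-47.1508  24.1734 107.7125  18.7292  40.6579 113.3322]
[-44.6361  28.6651  94.7803   0.1494  56.658  131.2113]
25.1917 29.93476241827011 0.04370090273739452 [-0.0002 -0.0011  0.0008]
-0.067 -0.04 [372 123]
-0.067 0 [313 122]
-0.067 0.04 [255 123]
-0.081 -0.04 [372 103]
-0.081 0 [313 103]
-0.081 0.04 [255 103]
```

View pics/w5.png

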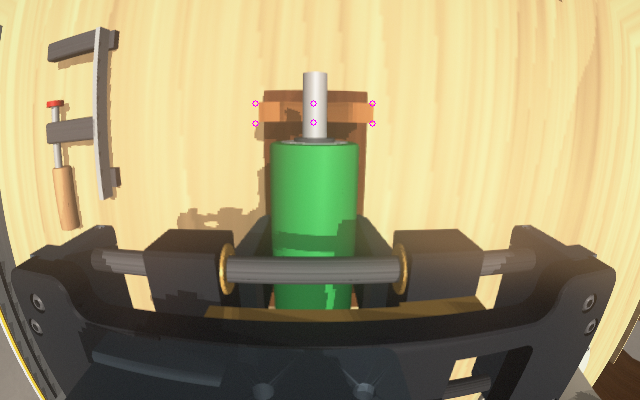

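The close-up shows the near end board right under its markers, with rows 103–123 and sides at about 255–372. The roller is centred in the grasp. One zoomed crop to refine the lateral fit and yaw.

```bash
python3 - <<'E'
import cv2,numpy as np
a=cv2.resize(cv2.imread("pics/w5.png")[80:150,240:390],None,fx=4,fy=4,interpolation=2)
b=cv2.resize(cv2.imread("pics/top5.png")[215:285,405:505],None,fx=4.5,fy=4.5,interpolation=2)
W=np.zeros((280+315,600,3),np.uint8);W[:280]=a;W[280:,:450]=b
cv2.imwrite("pics/c5.png",W)
E
```

```text
(no output)
```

View pics/c5.png

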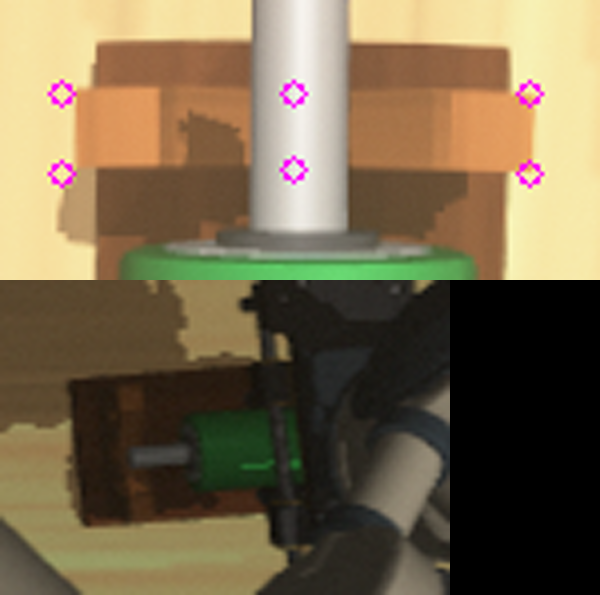

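The board top is centred at crop column 305 against the markers' 296, so about 1.5 mm toward -x. The yaw agrees to within 0.3°. Correct for this and lower with a force check.

```bash
python3 - <<'E'
from g import *
Q=lean(0,CX,-CY);C=CR-.0015*CX-.001*CY
f0=np.array(arm.current_force())
arm.move_l(tcp(C+.03*Z,Q),Q,feed=.1)
arm.move_l(tcp(C+.010*Z,Q),Q,feed=.06)
for h in(.006,.003,.001,-.001,-.003):
    arm.move_l(tcp(C+h*Z,Q),Q,feed=.02);f=np.array(arm.current_force())-f0;print(h,f,arm.current_grasp_force(),arm.current_ee_pos()-tcp(C,Q))
    if f[2]>6: break
arm.sleep(.3)
print(arm.current_t(),np.array(arm.current_force())-f0,np.array(arm.current_torque()))
cv2.imwrite("pics/w6.png",arm.snapshot("wrist")[:,:,::-1])
cv2.imwrite("pics/side6.png",arm.snapshot("side")[:,:,::-1])
E
```

```text
0.006 [-0.2447  0.8057  1.0388] 29.934614896774292 [-0.     0.     0.006]
0.003 [0.3019 1.1639 1.2705] 29.934622049331665 [-0.0001  0.0001  0.0029]
0.001 [1.041  0.6442 2.4765] 29.929506182670593 [ 0.0002 -0.0002  0.001 ]
-0.001 [ 0.8429  3.1145 16.5147] 30.00643104314804 [ 0.0007 -0.0004 -0.0002]
27.875 [ 1.1217  2.8334 16.9423] [ 0.4532 -0.2252 -0.262 ]
```

Contact came right at the expected seat height (17 N), so the roller is seated. Release and retreat.

```bash
python3 - <<'E'
from g import *
Q=lean(0,CX,-CY)
p=np.array(arm.current_ee_pos())
arm.move_l(p+.001*Z,Q,feed=.02)
arm.grip(.066);arm.sleep(.2)
arm.move_l(p+.18*Z,Q,feed=.15)
arm.move_l(p+.18*Z-.06*CX-.1*CY,Q,feed=.2)
print(arm.current_t(),arm.current_width(),arm.current_grasp_force())
c=cal("wrist");im=arm.snapshot("wrist")
C=CR-.0015*CX-.001*CY
for q in(C-.092*CY,C+.092*CY,C-.058*CY,C+.058*CY):
    u=proj(c,q).astype(int);print(u);cv2.circle(im,tuple(int(i) for i in u),3,(255,0,255),1)
t=arm.snapshot("top");s=arm.snapshot("side")
ta=cv2.resize(t[130:290,265:505],None,fx=2,fy=2);sa=cv2.resize(s[115:245,260:420],None,fx=2,fy=2)
W=np.zeros((580,800,3),np.uint8);W[:320,:480]=ta;W[:260,480:]=sa;W[320:,:]=cv2.resize(im,None,fx=1.25,fy=1.25)[0:260]
cv2.imwrite("pics/w7.png",W[:,:,::-1])
E
```

```text
31.0417 0.06590331141373258 0.0
[259 191]
[268 326]
[261 220]
[267 305]
```

View pics/w7.png

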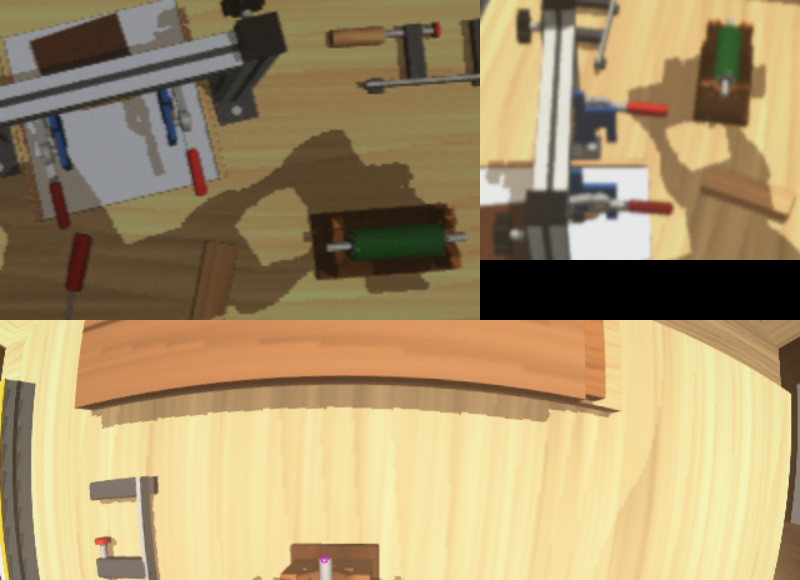

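The roller lies in the cradle with both axle ends in the notches (top view, composite x 330–465, y about 245). Both levers are open, the bystanders are in place, and the robot is clear.

```bash
python3 -c "
from rig import arm
print(arm.sign_off())"
```

```text
the job is handed in; nothing more can be done
None
```

The job is handed in: both levers are open, the roller lies in the cradle with both axle ends in the V notches, nothing else on the bench looks moved, and the last clock reading was 31 s of the 56 s allowed; the hand-in call returned no verdict.

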